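# Set a carburettor for a cold start

## Task

Set the carburettor on the bench for a cold start: push the lever with the red grip from its white mark past the click at the yellow mark until it is home at its second stop, the red mark, then press the orange primer bulb all the way down and let it come up again. Leave the lever with the black grip, and everything else on the bench, as they are.

Things in the scene. Friction and masses are not known exactly. Their poses are not given: they have to be found in the camera images.
- choke_unit: Carburettor fixed to the bench: dark steel base plate 180 (x) x 240 (y) x 6 mm, cast body, grey quadrant plate on top (x -87 to 83, y -68 to 68 mm, upper face 46 mm above the bench), lever with red grip, orange primer bulb. Origin on the bench under the base plate's middle, z up, -x roughly toward the robot, +y roughly to its left.
- choke_lever (a joint): Angle (rad) of the level steel lever with the red grip about its vertical pivot at (20, 0) mm of its unit's frame. 0: grip at (-46, 45) mm, white mark; 0.6: (-60, 0), first click, yellow mark; 1.2: (-46, -45), second stop, hard end, red mark. A spring detent holds it at 0, 0.6 and 1.2; leaving 0 or 0.6 takes about 5 N at the grip; past 0.95 it snaps home. Starts near 0.
- choke_lever_knob (a point): Middle of the upright red grip (19 mm thick, from 53 to 98 mm above the bench, 80 mm from the lever's pivot), 78 mm above the bench; moves with the lever. The lever bar lies 48 to 53 mm above the bench.
- primer (a joint): Press of the primer bulb, an orange dome 32 mm wide on a black collar 52 mm wide at (45, 92) mm of the choke unit's frame; 0 m is up, 0.007 m is fully down (about 6 N); it springs back up when let go.
- primer_top (a point): Top of the orange primer bulb, 51 mm above the bench when up; the collar's top is 32 mm above the bench.
- throttle_unit: Similar fixed unit without a bulb, base plate 180x170 mm, its lever has a black grip; to be left alone. Frame as for the choke unit. The two units stand side by side, either one on the left.
- throttle_lever (a joint): Angle (rad) of the level steel lever with the black grip about its vertical pivot at (20, 0) mm of its unit's frame. 0: grip at (-46, 45) mm, white mark; 0.6: (-60, 0), first click, yellow mark; 1.2: (-46, -45), second stop, hard end, red mark. Same detents; stands at its middle click, about 0.6, and must stay there.
- throttle_lever_knob (a point): Middle of the upright black grip (19 mm thick, from 53 to 98 mm above the bench, 80 mm from the lever's pivot), 78 mm above the bench; moves with the lever.
- brass_adapter: Bystander, loose: brass adapter, 19x19x30 mm, standing on the right rear of the choke unit's base plate; origin at the centre of its underside.
- grease_pot: Bystander, loose: white grease pot with blue lid, 58 mm wide, 73 mm tall, behind the units; origin under its centre.
- tape_roll: Bystander, loose: roll of blue tape, 82 mm wide, 46 mm tall, behind the units; origin under its centre.
- injector: Bystander, loose: small fuel injector, 64x36x17 mm, lying behind the units; origin under its centre.
- screwdriver: Bystander, loose: yellow screwdriver, 167x25x22 mm, lying at the left; origin under its centre.

How it is judged:
By the outcome, as a careful person would: the job done as asked, in the order asked, and still so for the second after the job is handed in, with the robot touching nothing.
It also fails if it takes over 42 s, if anything falls off the work surface, if the arm or the gripper's body presses on something with over 40 N, if the wrist force passes 120 N, or if a joint passes its speed limit or range.

## Robot

A 6-joint arm with a two-finger parallel gripper is mounted at the origin on a cart in front of the work surface, level with it; the furniture and walls round the work are solid. World frame = base frame: x ahead of the robot, y to its left, z up, the work surface at z = 0. Lengths are in m, angles in degrees, forces in N, time in s.
With the tool pointing down it reaches from about 0.3 to 0.75 m from the base axis. Payload 8.5 kg.
Tool frame: the origin (TCP) lies at the very end of the fingers, on their centre line; the grasp point (between the pads) lies 19 mm behind it; x points along the fingers, y is the direction in which the jaws open and shut, and the axes are right-handed (so a half turn about x gives the same grasp; the last joint's range is limited). The gripper opens to 85 mm and grips with 20 to 120 N. Pads are 22 mm wide; open, the fingers measure 114 mm over their backs; the gripper's body (76 mm by 85 mm) begins 54 mm behind the grasp point. The pads swing forward as they close: fully open they stand 13 mm farther back than shut.
Start: joints at [56.018, 21.807, 74.336, -0, 83.858, -12.336], TCP at [0.203, 0.511, 0.231] pointing down, gripper open.
Joint ranges: [-178.18, 178.18], [-50.72, 133.34], [12.68, 142.11], [-81.47, 261.47], [9.98, 163.14], [-165.26, 165.26]. Speed limits (degrees/s): [136.94, 136.94, 180, 180, 180, 180].

## Interface

Orientations are given as a 3x3 rotation matrix whose columns are the frame's x, y, z axes.
In Python, from rig import sensors, cams, env gives the robot as it stands.
- The arm moves only by the shell command python3 -m crank 'ROWS' [FORCE]. ROWS is a JSON object of lists of equal length, an entry for each row: "hand": the closure in counts, from 0 (fully open) to 255 (shut); "translation": the shift along the tool's x, y, z in m, a list of three; "dr": the turn, a rotation vector about the tool's x, y, z in rad, a list of three. A call has 1 to 5 rows; each row is the pose to reach, as a shift and turn from the pose commanded when the call began, along the tool's axes at that moment; what a row does not reach only later rows make up. A row lasts 1/10 s, in which the tool goes at most 50 mm and 8.59 degrees, less where a joint would pass 70% of its speed; a pose out of reach is approached as far as the arm can. A call with a gripper value outside its range is refused whole. The fingers move at their own pace and stop on an object; FORCE is the grip in N (left out, the last holds). Time passes only in rows, so rows that repeat a pose let the fingers close. It gives the time, the measured TCP pose, the force and the opening at its end, in the units of the state.
- sensors.observe(): the state, without advancing time (a new reading comes with each control period).
- cams.get_image(name): name is "scene" or "top"; returns (picture, depth): 400x640x3 uint8, blue, green, red; 400x640 float32, m along the optical axis (not along the pixel's ray), 0 where there is no reading.
- cams.calibration(name): a dict with "vertical_fov" (degrees; the focal length in pixels is half the picture's height over the tangent of half this angle, whatever the lens; pixels are square), "cx", "cy" (the principal point, pixels), "extrinsics" (4x4, takes a point from camera to world coordinates). Camera axes: x right, y down, z forward; pixel columns grow to the right and rows downward; lengths in m; the calibration is good to about 2 mm. A picture is of the moment at which its call begins. calibration takes no time and is no camera call.
- env.close_job(): hands the job in, once; it reports no verdict.
The state is a dict: "time_s": time; "q": joint angles; "qvel": joint speeds; "joint_efforts": joint torques, N m; "position": TCP position; "tool_rot": TCP orientation; "ft_force": force on the tool from outside, world axes, zero at the start; "wrist_torque": the same for the moment, N m; "grip_width": finger opening in m.
Only numpy, scipy, OpenCV 4.12 (cv2) and the standard library are available. Lean on these libraries where they do the work, as an engineer would, in place of code of your own. Each camera call takes 0.05 s, during which the arm holds its last target. There are 200 camera calls.

## Working session

There is one attempt and no reset: what is moved stays moved. The work goes in short steps, Python scripts to look and compute and a shell command to move; the robot and the scene stay as the last step left them, time stands still between calls to the robot, and variables do not carry over. Pictures are saved under pics/ and viewed, about 8 in all and at most 12, crops included, and the job is handed in when it is done.

```bash
mkdir -p pics; cat > h.py <<'E'
import numpy as np,cv2
from rig import sensors,cams,env
def K(n):
    c=cams.calibration(n); f=200/np.tan(np.radians(c["vertical_fov"]/2)); return f,c["cx"],c["cy"],np.array(c["extrinsics"])
def grab(n):
    im,d=cams.get_image(n); np.savez(f"{n}.npz",im=im,d=d); return im,d
def pt(n,u,v,d=None,z=None):
    f,cx,cy,E=K(n); r=np.array([(u-cx)/f,(v-cy)/f,1.])
    if z is not None:
        w=E[:3,:3]@r; return E[:3,3]+w*(z-E[2,3])/w[2]
    return E[:3,:3]@(r*d[v,u])+E[:3,3]
E
python3 - <<'E'
from h import *
for n in("scene","top"):
    im,d=grab(n); cv2.imwrite(f"pics/{n}0.png",im); print(n,np.round(K(n)[3],3).tolist(),K(n)[:3])
s=sensors.observe(); print(s["time_s"],s["position"],np.round(s["tool_rot"],3).tolist(),s["ft_force"],s["grip_width"])
E
```

```text
scene [[0.642, -0.429, 0.635, -0.155], [-0.766, -0.344, 0.542, -0.579], [-0.014, -0.835, -0.55, 0.731], [0.0, 0.0, 0.0, 1.0]] (np.float64(485.28511223157494), 315.2993241083437, 198.14472859626963)
top [[0.02, -0.984, 0.179, 0.384], [-1.0, -0.02, -0.002, 0.084], [0.006, -0.179, -0.984, 1.261], [0.0, 0.0, 0.0, 1.0]] (np.float64(387.3377410706034), 310.15734569551114, 199.99402281826602)
0.1 [0.20273395 0.51099914 0.23078626] [[-0.001, 0.369, 0.929], [-0.001, 0.929, -0.369], [-1.0, -0.001, -0.0]] [ 0.56703412 -0.00857863  0.49898843] 0.0853237264292678
```

View pics/scene0.png

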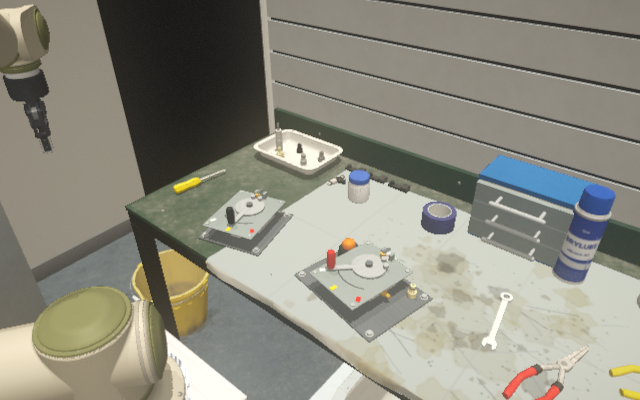

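View pics/top0.png

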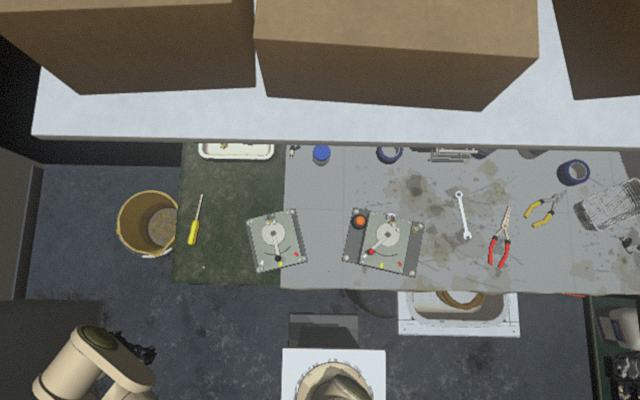

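Top view: the choke unit is on the right, with the red grip at about (371,252) and the bulb at (360,221). The throttle unit is on the left, and a shelf overhangs the rear. I'll enlarge the choke unit next.

```bash
python3 - <<'E'
from h import *
a=np.load("top.npz"); im=a["im"][200:285,335:430]; cv2.imwrite("pics/tc.png",cv2.resize(im,None,fx=7,fy=7,interpolation=cv2.INTER_CUBIC))
b=np.load("scene.npz"); cv2.imwrite("pics/sc.png",cv2.resize(b["im"][230:335,290:435],None,fx=5,fy=5,interpolation=cv2.INTER_CUBIC))
for n in("top","scene"):
    z=np.load(n+".npz"); im=z["im"].astype(int); hsv=cv2.cvtColor(z["im"],cv2.COLOR_BGR2HSV)
    roi=np.zeros(im.shape[:2],bool)
    if n=="top": roi[205:280,340:425]=1
    else: roi[230:330,295:430]=1
    f,cx,cy,E=K(n)
    for nm,lo,hi in(("red",0,5),("orange",6,14)):
        m=(hsv[...,0]>=lo)&(hsv[...,0]<=hi)&(hsv[...,1]>150)&(hsv[...,2]>70)&roi
        k,l,st,c=cv2.connectedComponentsWithStats(m.astype(np.uint8))
        for i in range(1,k):
            if st[i,4]>5:
                vs,us=np.where(l==i); P=np.array([pt(n,u,v,z["d"]) for u,v in zip(us,vs)])
                print(n,nm,st[i],c[i].round(1),np.median(P,0).round(3),P[:,2].max().round(3))
z=np.load("top.npz")
for u,v in((150,100),(390,90),(390,135)): print("shelf",pt("top",u,v,z["d"]).round(3))
E
```

```text
top red [369 249   5   5  20] [371.  251.1] [ 0.445 -0.103  0.097] 0.1
top red [399 262   2   4   7] [399.4 263.7] [ 0.409 -0.198  0.047] 0.049
top orange [356 216   9   9  62] [359.9 220.2] [ 0.543 -0.076  0.049] 0.055
scene red [328 250   7   8  43] [330.8 253.2] [ 0.444 -0.107  0.095] 0.099
scene red [356 297   4   5  16] [357.6 298.8] [ 0.413 -0.197  0.046] 0.049
scene orange [342 241  13   8  49] [347.9 245.4] [ 0.536 -0.084  0.043] 0.049
shelf [0.644 0.339 0.687]
shelf [ 0.644 -0.029  0.738]
shelf [ 0.595 -0.04   0.685]
```

View pics/tc.png

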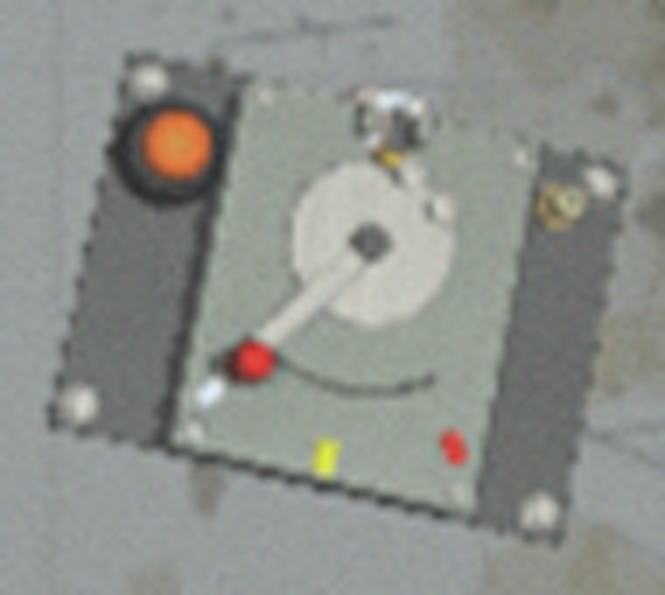

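View pics/sc.png

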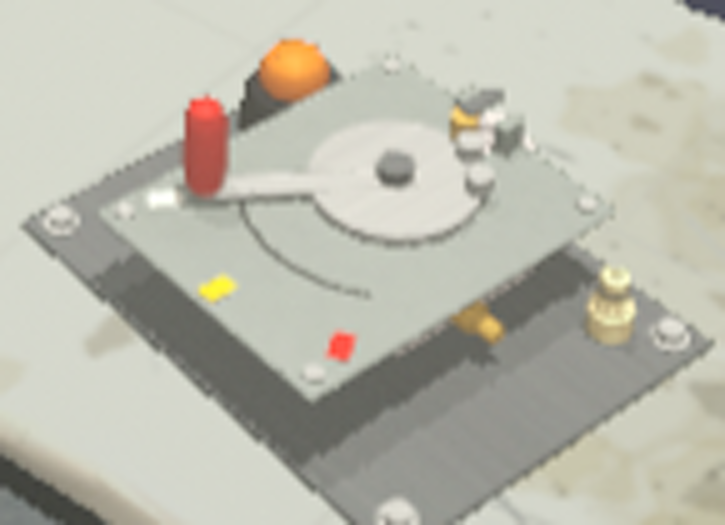

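Top crop (7×): plate corners are at (128,58), (625,160), (560,540) and (50,425), the pivot at (370,243), the red grip top at (254,360) and the bulb top at (178,146). The scene crop confirms that the lever is at the white mark. I'll fit the unit frame and plan the moves in it.

```bash
cat >> h.py <<'E'
import json
def plan(wps,ang):  # unit-frame waypoints mm (x,y,worldz) -> tool shift from now
    U=json.load(open("u.json")); s=sensors.observe(); R=np.array(s["tool_rot"]); p=np.array(s["position"])
    c,sn=np.cos(U[2]),np.sin(U[2])
    for x,y,z in wps:
        w=np.array([U[0]+(c*x-sn*y)/1e3,U[1]+(sn*x+c*y)/1e3,z/1e3]); print((x,y,z),"world",w.round(4),"tool",(R.T@(w-p)).round(4))
def here():
    U=json.load(open("u.json")); s=sensors.observe(); c,sn=np.cos(U[2]),np.sin(U[2]); d=np.array(s["position"])-[U[0],U[1],0]
    R=np.array(s["tool_rot"]); print("t",round(s["time_s"],2),"unit mm",np.round([1e3*(c*d[0]+sn*d[1]),1e3*(-sn*d[0]+c*d[1]),1e3*d[2]],1),"F",np.round(s["ft_force"],1),"w",round(s["grip_width"],3),"yawerr deg",round(np.degrees(np.arctan2(-R[0,1],R[1,1])-U[2]),2))
E
python3 - <<'E'
from h import *
from scipy.optimize import least_squares
obs=[((90,120),.006,128,58),((90,-120),.006,625,160),((-90,-120),.006,560,540),((-90,120),.006,50,425),((45,92),.050,178,146),((20,0),.058,370,243)]
W=np.array([pt("top",335+u/7-.43,200+v/7-.43,z=z)[:2] for _,z,u,v in obs]); M=np.array([o[0] for o in obs])/1e3
def T(p): c,s=np.cos(p[2]),np.sin(p[2]); return M@np.array([[c,s],[-s,c]])+p[:2]
r=least_squares(lambda p:(T(p)-W).ravel(),[.45,-.15,-.2]); print(r.x,((T(r.x)-W)*1e3).round(1).tolist())
json.dump(r.x.tolist(),open("u.json","w"))
k=pt("top",335+254/7-.43,200+360/7-.43,z=.098)[:2]; c,s=np.cos(r.x[2]),np.sin(r.x[2]); d=k-r.x[:2]; print("knob unit",[c*d[0]+s*d[1],-s*d[0]+c*d[1]])
here(); plan([(-52,85,230),(-52,85,150),(-52,85,64)],0)
E
```

```text
[ 0.48049405 -0.15730742 -0.19636646] [[3.3, 1.9], [-0.1, -1.6], [-2.0, -1.8], [-2.4, 1.3], [0.5, 0.7], [0.7, -0.5]]
knob unit [np.float64(-0.04590693573299656), np.float64(0.046970917239690095)]
t 0.1 unit mm [-402.8  601.3  230.8] F [ 0.6 -0.   0.5] w 0.085 yawerr deg -10.4
(-52, 85, 230) world [ 0.4461 -0.0638  0.23  ] tool [ 0.0012 -0.4445  0.4382]
(-52, 85, 150) world [ 0.4461 -0.0638  0.15  ] tool [ 0.0812 -0.4444  0.4382]
(-52, 85, 64) world [ 0.4461 -0.0638  0.064 ] tool [ 0.1672 -0.4443  0.4383]
```

```bash
python3 -m crank '{"hand":[255,255,255,255,255],"translation":[[0,-0.034,0.034],[0,-0.068,0.068],[0,-0.102,0.102],[0,-0.136,0.136],[0,-0.17,0.17]],"dr":[[0,0,0],[-0.05,0,0],[-0.09,0,0],[-0.14,0,0],[-0.182,0,0]]}'; python3 -c "
from h import *
here(); plan([(-52,85,230),(-52,85,150)],0)"
```

```text
time_s: 0.6
position: [0.2983, 0.2887, 0.2312]
tool_rot: [[-0.0, 0.192, 0.981], [-0.0, 0.981, -0.192], [-1.0, -0.0, -0.0]]
ft_force: [1.6, -0.1, 1.1]
grip_width: 0.0125
t 0.6 unit mm [-265.7  401.9  231.2] F [ 1.6 -0.1  1.1] w 0.013 yawerr deg 0.18
(-52, 85, 230) world [ 0.4461 -0.0638  0.23  ] tool [ 0.0012 -0.3176  0.2128]
(-52, 85, 150) world [ 0.4461 -0.0638  0.15  ] tool [ 0.0812 -0.3175  0.2128]
```

```bash
python3 -m crank '{"hand":[255,255,255,255,255],"translation":[[0,-0.04,0.027],[0,-0.08,0.054],[0,-0.12,0.081],[0,-0.16,0.108],[0,-0.2,0.135]],"dr":[[0,0,0],[0,0,0],[0,0,0],[0,0,0],[0,0,0]]}' >/dev/null; python3 -c "
from h import *
here(); plan([(-52,85,150)],0)"
```

```text
t 1.1 unit mm [-130.5  201.8  231.3] F [ 0.9  0.6 -0.1] w 0.0 yawerr deg 0.02
(-52, 85, 150) world [ 0.4461 -0.0638  0.15  ] tool [ 0.0813 -0.1169  0.0785]
```

```bash
python3 -m crank '{"hand":[255,255,255,255,255],"translation":[[0,-0.039,0.026],[0,-0.078,0.052],[0.03,-0.117,0.0785],[0.075,-0.117,0.0785],[0.081,-0.117,0.0785]],"dr":[[0,0,0],[0,0,0],[0,0,0],[0,0,0],[0,0,0]]}' >/dev/null;  python3 -c "
from h import *
here(); plan([(-52,85,66)],0)
im,d=grab('scene'); a=cv2.resize(im[170:330,260:450],None,fx=3,fy=3,interpolation=cv2.INTER_CUBIC)
im,d=grab('top'); b=cv2.resize(im[190:290,330:430],(480,480),interpolation=cv2.INTER_CUBIC); cv2.imwrite('pics/p5.png',a)"
```

```text
t 1.6 unit mm [-54.6  86.1 146.4] F [0.2 0.3 1. ] w -0.0 yawerr deg -0.1
(-52, 85, 66) world [ 0.4461 -0.0638  0.066 ] tool [ 0.0803 -0.0013  0.0033]
```

View pics/p5.png

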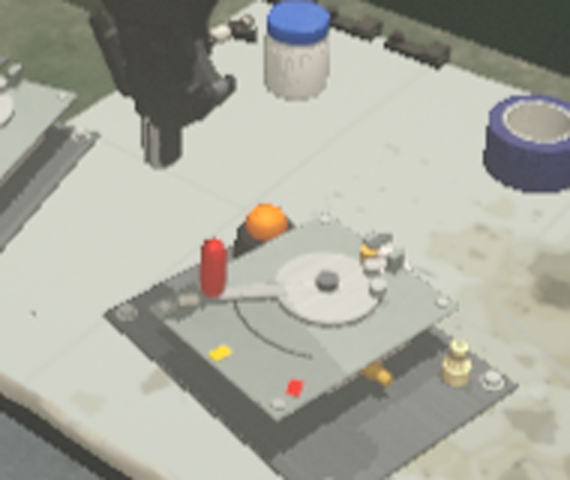

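The fingertips, at (160,160), are clear to the left of the red grip. I'll descend beside it and approach.

```bash
python3 -m crank '{"hand":[255,255,255,255,255],"translation":[[0.04,-0.001,0.003],[0.078,-0.001,0.002],[0.078,-0.006,0.001],[0.078,-0.012,0.001],[0.078,-0.018,0.001]],"dr":[[0,0,0],[0,0,0],[0,0,0],[0,0,0],[0,0,0]]}' >/dev/null;  python3 -c "
from h import *
here()"
```

```text
t 2.2 unit mm [-50.2  68.2  74.8] F [0.4 3.  0.7] w 0.0 yawerr deg 0.07
```

```bash
python3 -m crank '{"hand":[255,255,255,255,255],"translation":[[0,-0.008,0],[0,-0.016,0],[0,-0.024,-0.001],[0,-0.032,-0.003],[0,-0.04,-0.004]],"dr":[[0,0,0],[0,0,0],[0,0,0],[0,0,0],[0,0,0]]}' >/dev/null;  python3 -c "
from h import *
here()"
```

```text
t 2.7 unit mm [-54.8  27.7  73.6] F [-0.3  0.5  0.7] w -0.0 yawerr deg 0.03
```

```bash
cat >> h.py <<'E'
def knob():
    U=json.load(open("u.json")); c,s=np.cos(U[2]),np.sin(U[2])
    im,d=grab("scene"); h=cv2.cvtColor(im,cv2.COLOR_BGR2HSV); m=(h[...,0]<=5)&(h[...,1]>150)&(h[...,2]>70); m[:230]=0; m[335:]=0; m[:,:295]=0; m[:,430:]=0
    k,l,st,_=cv2.connectedComponentsWithStats(m.astype(np.uint8))
    for i in range(1,k):
        if st[i,4]>8:
            P=np.median([pt("scene",u,v,d) for v,u in zip(*np.where(l==i))],0); e=P[:2]-U[:2]; x,y=c*e[0]+s*e[1],-s*e[0]+c*e[1]
            print("red",st[i,4],"unit",np.round([x,y,P[2]],3),"angle",round(.6-np.arctan2(y,.02-x),2))
E
python3 -c "
from h import *
knob()"
python3 -m crank '{"hand":[255,255,255,255,255],"translation":[[0,-0.006,0],[0,-0.012,0],[0,-0.018,0],[0,-0.024,0],[0,-0.030,0.001]],"dr":[[0,0,0],[0,0,0],[0,0,0],[0,0,0],[0,0,0]]}' >/dev/null;  python3 -c "
from h import *
here();knob()"
```

```text
red 113 unit [-0.063 -0.001  0.083] angle 0.62
red 16 unit [-0.058 -0.052  0.047] angle 1.19
t 3.25 unit mm [-54.3  -1.7  72.5] F [-0.2  2.   1.5] w -0.0 yawerr deg 0.04
red 133 unit [-0.059 -0.028  0.083] angle 0.94
red 16 unit [-0.057 -0.052  0.047] angle 1.19
```

```bash
python3 -m crank '{"hand":[255,255,255,255,255],"translation":[[0,-0.004,0],[0,-0.008,0.001],[0,-0.012,0.002],[0,-0.016,0.003],[0,-0.016,0.003]],"dr":[[0,0,0],[0,0,0],[0,0,0],[0,0,0],[0,0,0]]}' >/dev/null;  python3 -c "
from h import *
here();knob()"
```

```text
t 3.8 unit mm [-51.2 -17.8  72.3] F [0.2 0.5 0.3] w 0.0 yawerr deg 0.0
red 136 unit [-0.05  -0.047  0.084] angle 1.19
red 15 unit [-0.058 -0.052  0.046] angle 1.19
```

The lever is home at 1.19 and the fingers are unloaded. Next I'll back off, rise, and go over the bulb.

```bash
python3 -m crank '{"hand":[255,255,255,255,255],"translation":[[0,0.01,0],[-0.03,0.015,0],[-0.06,0.03,0.0],[-0.06,0.06,0.03],[-0.06,0.09,0.06]],"dr":[[0,0,0],[0,0,0],[0,0,0],[0,0,0],[0,0,0]]}' >/dev/null;  python3 -c "
from h import *
here();knob(); plan([(45,92,90),(45,92,56)],0)"
```

```text
t 4.35 unit mm [  9.2  74.4 133.6] F [ 0.8 -0.9 -0.3] w -0.0 yawerr deg -0.02
red 128 unit [-0.05  -0.047  0.085] angle 1.2
red 16 unit [-0.058 -0.052  0.047] angle 1.19
(45, 92, 90) world [ 0.5426 -0.0759  0.09  ] tool [0.0433 0.0139 0.0323]
(45, 92, 56) world [ 0.5426 -0.0759  0.056 ] tool [0.0773 0.0138 0.0321]
```

```bash
python3 -m crank '{"hand":[255,255,255,255,255],"translation":[[0,0.014,0.032],[0.035,0.014,0.032],[0.065,0.014,0.032],[0.077,0.014,0.032],[0.077,0.014,0.032]],"dr":[[0,0,0],[0,0,0],[0,0,0],[0,0,0],[0,0,0]]}' >/dev/null;  python3 -c "
from h import *
here();im,d=grab('scene');cv2.imwrite('pics/p6.png',cv2.resize(im[200:330,270:450],None,fx=4,fy=4,interpolation=cv2.INTER_CUBIC));here()"
```

```text
t 4.9 unit mm [39.6 87.4 54.2] F [ 0.4 -1.   0.1] w -0.0 yawerr deg 0.05
t 4.95 unit mm [40.4 87.1 55.6] F [1.  0.1 0.5] w 0.0 yawerr deg 0.05
```

View pics/p6.png

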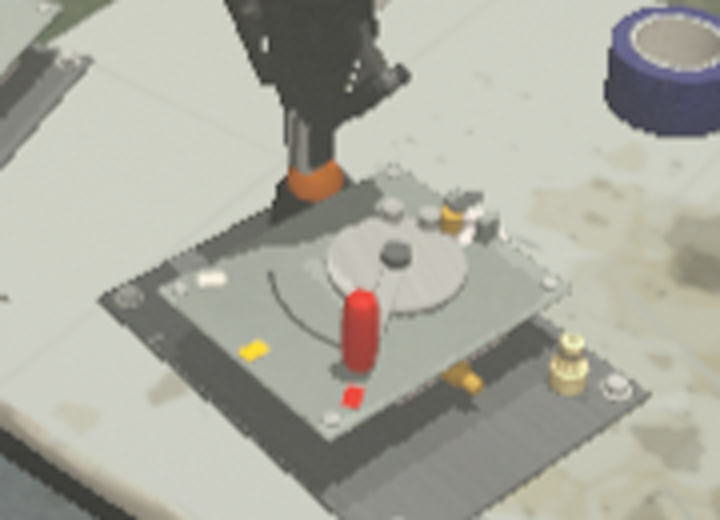

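The tip sits on the bulb at (315,165), the lever grip is at the red mark, and nothing else has moved. I'm about 5 mm off centre, so I'll correct that and press slowly.

```bash
python3 -m crank '{"hand":[255,255,255,255,255],"translation":[[-0.002,0.004,0.004],[0,0.005,0.0045],[0.003,0.005,0.0045],[0.006,0.005,0.0045],[0.009,0.005,0.0045]],"dr":[[0,0,0],[0,0,0],[0,0,0],[0,0,0],[0,0,0]]}' >/dev/null;  python3 -c "
from h import *
here()"
```

```text
t 5.45 unit mm [45.3 91.8 46.5] F [0.3 1.  4. ] w 0.0 yawerr deg 0.03
```

```bash
python3 -m crank '{"hand":[255,255],"translation":[[0.001,0,0],[0.002,0,0]],"dr":[[0,0,0],[0,0,0]]}' >/dev/null;  python3 -c "
from h import *
here()"
```

```text
t 5.65 unit mm [45.3 91.8 44.5] F [0.7 1.7 5. ] w 0.0 yawerr deg 0.03
```

Contact has been made and the force is rising. I'll go on in 1 mm steps until the force shows the bottom stop.

```bash
python3 -m crank '{"hand":[255,255],"translation":[[0.001,0,0],[0.001,0,0]],"dr":[[0,0,0],[0,0,0]]}' >/dev/null;  python3 -c "
from h import *
here()"; python3 -m crank '{"hand":[255,255],"translation":[[0.001,0,0],[0.001,0,0]],"dr":[[0,0,0],[0,0,0]]}' >/dev/null;  python3 -c "
from h import *
here()"
```

```text
t 5.85 unit mm [45.3 91.8 43.7] F [0.8 1.5 5.1] w 0.0 yawerr deg 0.03
t 6.05 unit mm [45.3 91.8 43.5] F [-1.6  1.6 12.9] w -0.0 yawerr deg 0.04
```

The force jumped from 5 to 13 N and z stalled at 43.5 mm, so the bulb is fully down. Releasing and retreating.

```bash
python3 -m crank '{"hand":[255,255,255,255,255],"translation":[[-0.01,0,0],[-0.05,0,0],[-0.1,0,0],[-0.14,0.02,-0.03],[-0.14,0.06,-0.06]],"dr":[[0,0,0],[0,0,0],[0,0,0],[0,0,0],[0,0,0]]}' >/dev/null; python3 -m crank '{"hand":[255,255,255,255,255],"translation":[[0,0.04,-0.03],[0,0.08,-0.06],[0,0.08,-0.06],[0,0.08,-0.06],[0,0.08,-0.06]],"dr":[[0,0,0],[0,0,0],[0,0,0],[0,0,0],[0,0,0]]}' >/dev/null; python3 -c "
from h import *
here();knob();im,d=grab('scene');cv2.imwrite('pics/p7.png',cv2.resize(im[150:330,170:450],None,fx=2.8,fy=2.8,interpolation=cv2.INTER_CUBIC))
im,d=grab('top');print(max(pt('top',u,v,d)[2] for u in range(357,363) for v in range(217,223)))
o=np.load('top.npz')['im'];h=cv2.cvtColor(im,cv2.COLOR_BGR2HSV)"
```

```text
t 7.05 unit mm [-73.1 229.2 182.1] F [-0.   0.1 -0.1] w -0.0 yawerr deg -0.0
red 106 unit [-0.049 -0.048  0.088] angle 1.21
red 16 unit [-0.058 -0.052  0.047] angle 1.19
0.05608508727806605
```

View pics/p7.png

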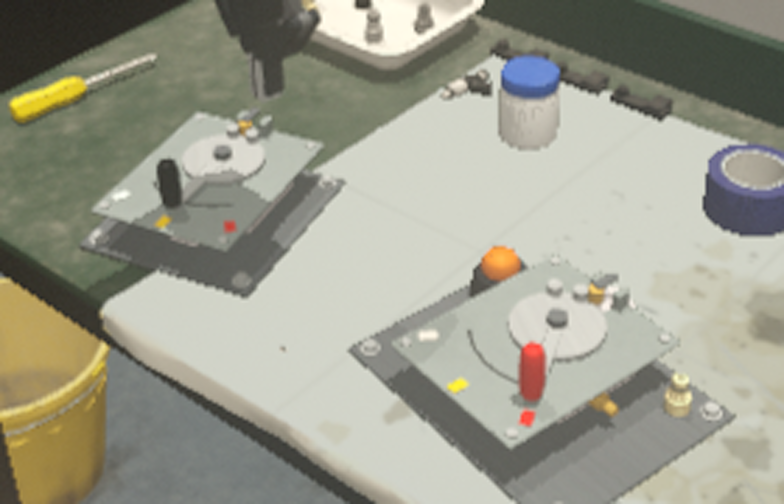

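The red grip (530,370) is at the red mark, the bulb (500,262) is up, the black lever is still at yellow, the other items are in place, and the tool is in free air.

```bash
python3 -c "
from rig import env
print(env.close_job())"
```

```text
the job is handed in; nothing more can be done
None
```

The carburettor is set for a cold start, and I handed the job in at about 7 s on the robot's clock.

- **Lever:** I pushed the red-grip lever with closed fingers from the white mark, past the yellow click, to the red mark. The camera put it at 1.19–1.21 rad, where 1.2 is the hard end, both right after the push and after I had pulled away.
- **Primer bulb:** I then pressed the bulb until it bottomed. The tip stopped at about 43.5 mm above the bench and the force jumped from 5 to 13 N. After release it was up again: the depth reading was about 56 mm against the nominal 51 mm, and before the press that camera peaked at 55 mm.
- **Everything else:** In the last picture the black-grip lever was still at its yellow mark. The brass adapter, grease pot, tape, injector and screwdriver looked unmoved by eye; I did not measure them. The tool was in free air with no force on it.

No check failed. The tip first arrived about 5 mm off the bulb's centre, and I corrected that before pressing.

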